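# Draw the dryer's lint screen and hold it flat over the bin

## Task

Pull the lint screen, the framed filter with the tall grip tab nearest the robot, out of its sloping slot in the lint filter box and turn it flat, with the mesh face that looks away from the robot in the slot now facing up, so that no lint spills. Hold it steady, level and centred a hand's breadth over the mouth of the waste bin, touching nothing else, ready to be brushed off; finish while still holding it there. Leave the other filter seated, and the bin and the things standing around where they are.

Things in the scene. Friction and masses are not known exactly. Their poses are not given: they have to be found in the camera images.
- filter_box: fixed white plastic dryer lint filter box, 200 mm wide (y), from 65 mm before to 135 mm behind its origin; its top slopes up at 25 degrees from the front (85 mm high) to the back (178 mm). Behind it a 102 mm duct, 142 mm high, bends down through the worktop 290 mm behind the origin. Origin: on the worktop right below the front slot's mouth; x points rearwards, away from the robot, z up.
- slot_mouth (a point): middle of the mouth of the front slot, on the sloping top, 115 mm above the worktop. The slot (16 mm by 148 mm, 103 mm deep, long side along the box's y) runs square to the sloping top: its way out leans 25 degrees from vertical towards the box's front (-x).
- lint_screen: loose grey framed mesh in the front slot, 110 to 220 g: blade 142 (y) x 10 (x) x 105 mm (z), then a 160 x 26 x 6 mm flange resting on the box's top, then a solid flat grip tab 54 wide (y), 12 thick (x), 36 tall; 147 mm in all. Origin: middle of the foot (deep end). z: foot to tab, out of the slot; x: square to the mesh, away from the robot and up when seated; it must end pointing up.
- screen_handle (a point): point in the middle of the lint screen's grip tab to close the fingers on, 135 mm from the foot along z, 12 mm below the tab's end, 24 mm above the flange; gripped here, across its 12 mm or across its 54 mm, the fingertips clear the flange; the tab's sides are free
- screen_mesh (a point): middle of the lint screen's mesh, 52.5 mm from the foot along z, 82.5 mm from screen_handle
- fine_filter: the other loose filter, in the rear slot 75 mm up the slope behind the lint screen: same frame but with a low 110 mm wide, 10 mm tall grip ridge. Stays seated. Origin: middle of its foot.
- bin: loose white plastic waste bin, open top, 140 mm high, outside radius 72 mm at the foot and 86 mm at the rim, wall 3 mm, 0.55 kg. Origin: middle of its underside.
- bin_mouth (a point): middle of the bin's mouth, level with the rim, 140 mm above the worktop
- tape: bystander: roll of aluminium tape lying flat, 92 mm across, 48 mm high. Origin: middle of its underside
- scoop: bystander: clear plastic measuring cup, 68 mm across, 62 mm high. Origin: middle of its underside
- clamp: bystander: steel hose clamp lying flat, 110 mm ring with a screw block, 14 mm high. Origin: middle of the ring, underside
- screwdriver: bystander: screwdriver lying flat, 200 mm long along its x, handle to -x, 26 mm high. Origin: on the worktop near its middle
- brush: bystander: hand brush lying flat, 200 mm long along its x, 20 mm high. Origin: on the worktop near its middle
- detergent: bystander: white bottle standing, 84 mm across, 190 mm high. Origin: middle of its underside
- carton: bystander: cardboard box, 75 x 120 x 105 mm high. Origin: middle of its underside
- stain_can: bystander: metal can standing, 54 mm across, 150 mm high. Origin: middle of its underside
Things that resemble listed ones, but are neither listed nor needed, are in the scene too. Leave any green or purple look-alike of the lint_screen alone.

How it is judged:
By the outcome, as a careful person would: the job done as asked, in the order asked, and still so for the second after the job is handed in, while the arm keeps its last pose, push and grip.
It also fails if it takes over 38 s, if anything falls off the work surface, if the arm or the gripper's body presses on something with over 40 N, if the wrist force passes 120 N, or if a joint passes its speed limit or range.

## Robot

A 7-joint arm with a two-finger parallel gripper is mounted at the origin on the work surface. World frame = base frame: x ahead of the robot, y to its left, z up, the work surface at z = 0. Lengths are in m, angles in rad, forces in N, time in s.
With the tool pointing down it reaches from about 0.4 to 0.875 m from the base axis. Payload 6.5 kg.
Tool frame: the origin (TCP) lies on the centre line of the jaws, within the pads' length; the fingertips stand 22 mm ahead of it and the grasp point (between the pads) lies 3 mm ahead of it; z points along the fingers, y is the line along which they close (so a half turn about z gives the same grasp; the last joint's range is limited). The gripper opens to 88 mm and grips with 3 to 60 N. Pads are 18 mm wide; open, the fingers measure 123 mm over their backs; the gripper's body (75 mm by 187 mm) begins 45 mm behind the grasp point.
Start: joints at [-1.242, 0.536, -0.004, 1.538, 0.003, 1.067, -0.071], TCP at [0.25, 0.6, 0.261] pointing down, gripper open.
Joint ranges: [-2.7, 2.7], [-0.37, 2.16], [-1.27, 1.26], [0.24, 2.4], [-1.31, 4.45], [0.19, 1.91], [-2.76, 2.76]. Speed limits (rad/s): [2.39, 2.39, 3.14, 3.14, 3.14, 3.14, 3.14].

## Interface

Orientations are given as a unit quaternion [x, y, z, w].
In Python, from workcell import telemetry, imaging, manip gives the robot as it stands. The module is installed in compiled form; this text tells all that it offers.
- The arm moves only by the tool step_arm, never from a script. Its argument "moves" is one flat list of numbers, 5 for each row, row after row: the opening, from 0 (shut) to 1 (fully open), then the shift along the tool's x, y, z normalised to -1 to 1, where 1 is 20 mm, then the turn about the tool's z normalised to -1 to 1, where 1 is 6 degrees. In form: [fingers, dx, dy, dz, spin, fingers, dx, dy, dz, spin, ...]. A call has 1 to 20 rows; each row shifts and turns the commanded pose from where the row before left it, along the tool's axes as they then stand; what a row does not reach is not made up. A row lasts 1/10 s, in which the tool goes at most 50 mm and 8.59 degrees, less where a joint would pass 70% of its speed; a pose out of reach is approached as far as the arm can. A call with a number of a shift or a turn outside -1 to 1 is refused whole. A call with a gripper value outside its range is refused whole. The fingers move at their own pace and stop on an object; the grip force is fixed at half the most. Time passes only in rows, so rows that do not move let the fingers close. It gives the time, the measured TCP pose, the force, the opening and the grip force at its end, in the units of the state.
- telemetry.state(): the state, without advancing time (a new reading comes with each control period).
- imaging.snapshot(name): name is "side" or "top" or "wrist"; returns the picture (420x560x3 uint8, red, green, blue); there is no depth.
- imaging.camera_model(name): a dict with "K" (3x3 intrinsics, pixels), "cam_to_world" (4x4, takes a point from camera to world coordinates); the wrist camera has in their place "hand_eye" (4x4, takes a point from camera to tool coordinates, whose origin is the TCP and whose axes are the flange's). Camera axes: x right, y down, z forward; pixel columns grow to the right and rows downward; lengths in m; the calibration is good to about 2 mm. The wrist camera is an equidistant fisheye: a pixel r from the principal point sees the ray r / f radians off the axis. A picture is of the moment at which its call begins: read the wrist's pose just before it. camera_model takes no time and is no camera call.
- manip.sign_off(): hands the job in; it is judged then, once.
The state is a dict: "time_s": time; "qpos": joint angles; "joint_vel": joint speeds; "joint_torque": joint torques, N m; "ee_pos": TCP position; "orientation": TCP orientation; "contact_force": force on the tool from outside, world axes, zero at the start; "ft_torque": the same for the moment, N m; "gripper_width": opening from 0.0 (shut) to 1.0 (fully open); "grip_force": force on a finger pad.
Only numpy, scipy, OpenCV 4.12 (cv2) and the standard library are available. Lean on these libraries where they do the work, as an engineer would, in place of code of your own. Each camera call takes 0.05 s, during which the arm holds its last target. There are 200 camera calls.

## Working session

There is one attempt and no reset: what is moved stays moved. The work goes in short steps, Python scripts to look and compute and a tool call to move; the robot and the scene stay as the last step left them, time stands still between calls to the robot, and variables do not carry over. Pictures are saved under pics/ and viewed, at most 10 in all, crops included, and the job is handed in when it is done.

Besides the shell and the picture viewer there is one more tool, called after "Call:" as name(argument=value, ...) on one line, values as JSON. step_arm: Moves the arm, as the interface text tells. Its arguments: {"type":"object","properties":{"moves":{"type":"array"}},"required":["moves"]}

```bash
mkdir -p pics; cat > h.py <<'E'
from workcell import telemetry, imaging, manip
import numpy as np, cv2
from scipy.spatial.transform import Rotation as R
def cam(n):
    m=imaging.camera_model(n); return np.array(m['K']),np.array(m['cam_to_world'])
def ray(n,uv):
    K,T=cam(n); d=T[:3,:3]@np.linalg.solve(K,[uv[0],uv[1],1.]); return T[:3,3],d/np.linalg.norm(d)
def onz(n,uv,z):
    o,d=ray(n,uv); return o+d*(z-o[2])/d[2]
def tri(a,b):
    (o1,d1),(o2,d2)=ray('top',a),ray('side',b)
    s=np.linalg.lstsq(np.c_[d1,-d2],o2-o1,rcond=None)[0]
    p,q=o1+s[0]*d1,o2+s[1]*d2; return (p+q)/2,np.linalg.norm(p-q)
def proj(n,P):
    K,T=cam(n); p=K@(T[:3,:3].T@(np.asarray(P)-T[:3,3])); return p[:2]/p[2]
def snap(n,f):
    im=imaging.snapshot(n); cv2.imwrite('pics/'+f,im[:,:,::-1]); return im
E
python3 - <<'E'
from h import *
s=telemetry.state(); print({k:np.round(v,3) for k,v in s.items()}, R.from_quat(s['orientation']).as_matrix().round(3))
for n in('top','side'): snap(n,n+'0.png'); print(n,cam(n)[0].round(1).tolist(),cam(n)[1].round(3).tolist())
E
```

```text
{'time_s': np.float64(0.0), 'qpos': array([-1.242,  0.537, -0.004,  1.539,  0.003,  1.067, -0.071]), 'joint_vel': array([-0.002, -0.001,  0.001, -0.001, -0.   ,  0.001, -0.001]), 'joint_torque': array([ 0.0000e+00, -5.7098e+01,  9.9200e-01, -2.5161e+01, -5.6000e-02,
        1.8000e-02,  0.0000e+00]), 'ee_pos': array([0.25 , 0.599, 0.26 ]), 'orientation': array([ 0.196,  0.981, -0.001, -0.   ]), 'contact_force': array([0.103, 0.579, 0.098]), 'ft_torque': array([-0.015, -0.004,  0.008]), 'grip_force': np.float64(0.0), 'gripper_width': np.float64(0.999)} [[-0.923  0.385 -0.001]
 [ 0.385  0.923 -0.002]
 [-0.    -0.002 -1.   ]]
top [[476.1, 0.0, 277.8], [0.0, 476.1, 202.9], [0.0, 0.0, 1.0]] [[0.01, -0.981, 0.194, 0.19], [-1.0, -0.01, 0.001, 0.009], [0.001, -0.194, -0.981, 1.719], [0.0, 0.0, 0.0, 1.0]]
side [[385.3, 0.0, 281.1], [0.0, 385.3, 210.8], [0.0, 0.0, 1.0]] [[0.698, -0.46, 0.549, -0.179], [-0.716, -0.441, 0.541, -0.674], [-0.007, -0.771, -0.637, 0.926], [0.0, 0.0, 0.0, 1.0]]
```

View pics/top0.png

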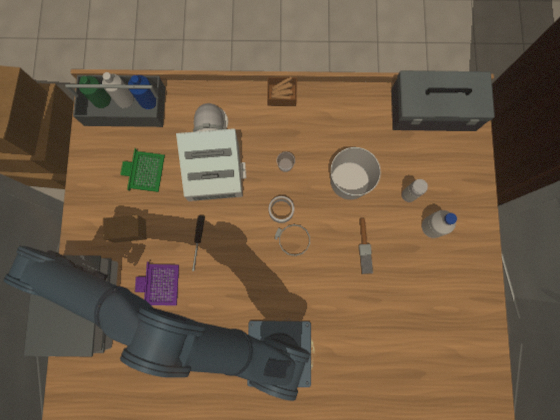

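View pics/side0.png

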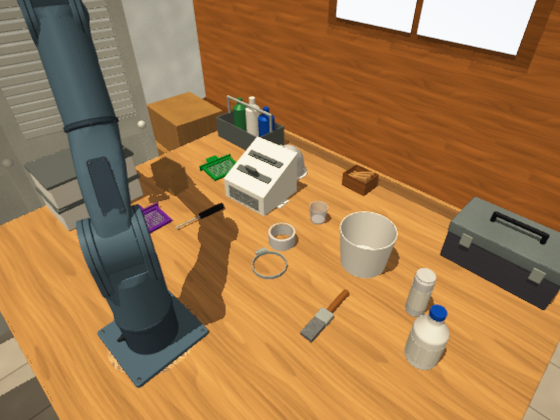

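Top view: box at (210,165), with the front slot's screen at (210,176) and the rear filter at (208,154), bin mouth at (354,172). Side view: tab at about (250,172), bin at (367,240).
What could be taken for the lint screen (top pixels): green look-alike (145,172), purple look-alike (160,285), fine filter (208,154) and the grey screen with the taller tab at (210,176). The last fits the description, so I check it in a close crop.

```bash
python3 - <<'E'
import cv2,numpy as np
t=cv2.imread('pics/top0.png')[120:210,165:255];s=cv2.imread('pics/side0.png')[130:220,215:305]
cv2.imwrite('pics/crop0.png',np.hstack([cv2.resize(i,None,fx=4.4,fy=4.4,interpolation=cv2.INTER_CUBIC) for i in(t,s)]))
E
```

```text
(no output)
```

View pics/crop0.png

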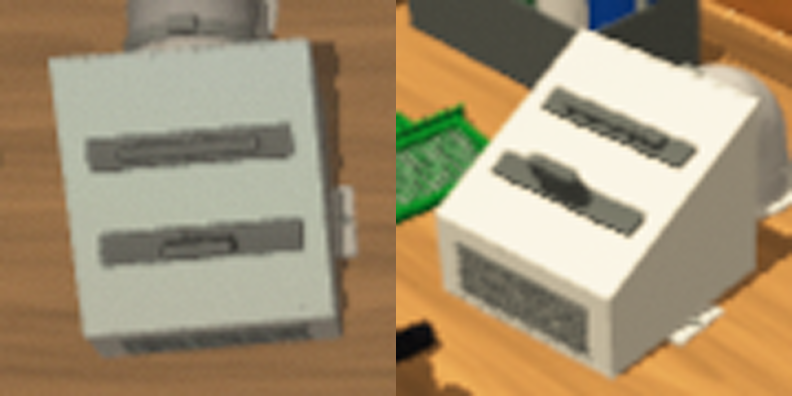

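The crop confirms it: the front flange carries a tall narrow tab (crop about (199,245) left, (560,182) right), and the rear one a low wide ridge. Now I measure both flanges and the box corners in the two views, and the bin rim.

```bash
python3 - <<'E'
from h import *
def flanges(n,roi):
    im=cv2.imread(f'pics/{n}0.png'); x0,y0,x1,y1=roi; g=im[y0:y1,x0:x1]
    g=cv2.resize(g,None,fx=4,fy=4,interpolation=cv2.INTER_CUBIC); v=g.max(2); m=(v<155).astype(np.uint8)
    out=[]
    cs,_=cv2.findContours(m,cv2.RETR_LIST,cv2.CHAIN_APPROX_NONE)
    for c in cs:
        if 300<cv2.contourArea(c)<5500:
            r=cv2.minAreaRect(c); b=(cv2.boxPoints(r)-1.5)/4+[x0,y0]; out.append((cv2.contourArea(c),b)); 
    return out
for n,roi in(('top',(178,130,242,198)),('side',(225,135,300,212))):
    for a,b in flanges(n,roi): print(n,a,b.round(1).tolist())
# by hand-read flange end mids
t=lambda u,v:(165+u/4.4-.4,120+v/4.4-.4); s=lambda u,v:(215+(u-396)/4.4-.4,130+v/4.4-.4)
pts={'fl_left':(t(100,250),s(500,165)),'fl_right':(t(302,235),s(638,222)),'r_left':(t(88,154),s(550,99)),'r_right':(t(292,139),s(688,154)),
'box_fl':(t(84,336),s(440,210)),'box_fr':(t(338,319),s(608,300)),'box_br':(t(312,40),s(757,100)),'box_bl':(t(50,60),s(585,31))}
P={}
for k,(a,b) in pts.items(): p,e=tri(a,b); P[k]=p; print(k,p.round(4),round(e,4))
d=P['fl_left']-P['fl_right'];print('yaw',np.degrees(np.arctan2(-d[0],d[1])),np.linalg.norm(d))
for a,b in(('fl','fr'),('bl','br')):
    d=P['box_'+a]-P['box_'+b];print('yaw',np.degrees(np.arctan2(-d[0],d[1])),np.linalg.norm(d))
# bin rim: bright low-saturation blob
for n,roi in(('top',(322,140,388,206)),('side',(330,205,405,285))):
    im=cv2.imread(f'pics/{n}0.png');x0,y0,x1,y1=roi;h=cv2.cvtColor(im[y0:y1,x0:x1],cv2.COLOR_BGR2HSV)
    m=(h[...,1]<70).astype(np.uint8);c=max(cv2.findContours(m,cv2.RETR_EXTERNAL,cv2.CHAIN_APPROX_NONE)[0],key=cv2.contourArea)
    print(n,cv2.fitEllipse(c),cv2.boundingRect(c),roi)
E
```

```text
top 715.5 [[177.6, 129.6], [198.4, 129.6], [198.4, 132.9], [177.6, 132.9]]
side 5019.0 [[223.9, 193.1], [228.7, 184.1], [262.4, 202.1], [257.6, 211.1]]
side 3553.5 [[236.2, 169.0], [239.8, 161.4], [272.0, 176.6], [268.4, 184.3]]
side 2072.5 [[224.6, 153.1], [235.4, 153.1], [235.4, 175.4], [224.6, 175.4]]
side 2992.5 [[247.7, 154.7], [250.2, 148.9], [282.8, 163.2], [280.3, 168.9]]
side 4361.5 [[256.2, 143.2], [257.0, 132.3], [300.2, 135.5], [299.4, 146.4]]
side 4668.0 [[224.6, 134.6], [255.6, 134.6], [255.6, 149.9], [224.6, 149.9]]
fl_left [0.6009 0.3263 0.1077] 0.0007
fl_right [0.6124 0.1651 0.1189] 0.002
r_left [0.6691 0.3326 0.1425] 0.0
r_right [0.6806 0.1724 0.1505] 0.0004
box_fl [0.5379 0.3391 0.0846] 0.0051
box_fr [0.5516 0.1381 0.0859] 0.0006
box_br [0.7505 0.157  0.1791] 0.0021
box_bl [0.736  0.3585 0.1737] 0.0025
yaw 4.070318728935685 0.16198579345565375
yaw 3.90027220757546 0.20154139948172017
yaw 4.097606269292863 0.20209542143843576
top ((32.070228576660156, 32.48474884033203), (48.369728088378906, 52.27239990234375), 30.24131965637207) (9, 7, 49, 52) (322, 140, 388, 206)
side ((36.16304016113281, 37.76307678222656), (55.86308670043945, 67.47479248046875), 10.476144790649414) (10, 7, 58, 66) (330, 205, 405, 285)
```

Call:
step_arm(moves=[1, 0, 0, 0, -0.9, 1, 0, 0, 0, -0.9, 1, 0, 0, 0, -0.9, 1, 0, 0, 0, -0.9, 1, 0, 0, 0, -0.85])

```text
time_s: 0.6
ee_pos: [0.2499, 0.5997, 0.2602]
orientation: [-0.038, 0.999, -0.0, -0.0]
contact_force: [-0.0, -0.6, 0.5]
gripper_width: 0.999
grip_force: 0.0
```

Call:
step_arm(moves=[1, -0.8, -0.95, 0, 0, 1, -0.8, -0.95, 0, 0, 1, -0.8, -0.95, 0, 0, 1, -0.8, -0.95, 0, 0, 1, -0.8, -0.95, 0, 0, 1, -0.8, -0.95, 0, 0, 1, -0.8, -0.95, 0, 0, 1, -0.8, -0.95, 0, 0, 1, -0.8, -0.95, 0, 0, 1, -0.8, -0.95, 0, 0, 1, -0.8, -0.95, 0, 0, 1, -0.8, -0.95, 0, 0, 1, -0.8, -0.95, 0, 0, 1, -0.8, -0.95, 0, 0, 1, -0.8, -0.95, 0, 0, 1, -0.8, -0.95, 0, 0, 1, -0.8, -0.95, 0, 0, 1, -0.8, -0.95, 0, 0, 1, -0.8, -0.95, 0, 0, 1, 0, 0, 0, 0])

```text
time_s: 2.6
ee_pos: [0.5813, 0.2573, 0.2602]
orientation: [-0.033, 0.999, -0.001, 0.0]
contact_force: [1.5, 0.0, 0.1]
gripper_width: 1.0
grip_force: 0.0
```

```bash
python3 - <<'E'
from h import *
s=telemetry.state(); print(s['time_s'],s['ee_pos'],R.from_quat(s['orientation']).as_matrix().round(3).tolist(),s['qpos'])
w=snap('wrist','w1.png'); m=imaging.camera_model('wrist'); print({k:np.round(v,4).tolist() if not isinstance(v,str) else v for k,v in m.items()})
E
```

```text
2.6 [0.5812818  0.25731273 0.26024346] [[-0.998, -0.066, 0.001], [-0.066, 0.998, -0.003], [-0.001, -0.003, -1.0]] [-4.89377053e-01  5.12154492e-01  7.45529067e-04  1.57923886e+00
  2.79175541e-03  1.05068385e+00  1.14623703e+00]
{'K': [[325.1923, 0.0, 280.676], [0.0, 325.1923, 208.1162], [0.0, 0.0, 1.0]], 'hand_eye': [[0.0002, -0.9506, -0.3104, 0.0813], [1.0, 0.0002, 0.0003, 0.0], [-0.0002, -0.3104, 0.9506, -0.1236], [0.0, 0.0, 0.0, 1.0]]}
```

View pics/w1.png

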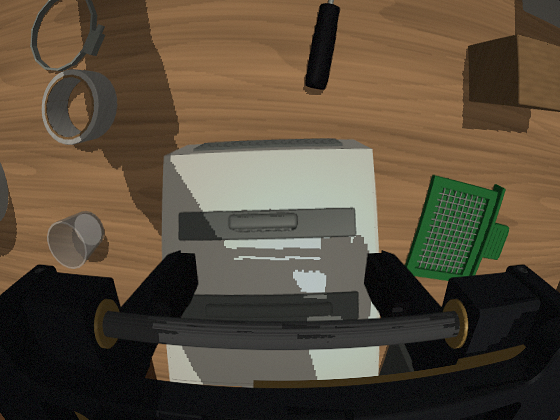

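Wrist view: the tab's end is at about (263,221), between flange ends (180,225) and (356,222); the fingers straddle it. I cast these pixels.

```bash
cat >> h.py <<'E'
def wray(uv,pos,quat):
    m=imaging.camera_model('wrist');K=np.array(m['K']);H=np.array(m['hand_eye'])
    a=np.array([(uv[0]-K[0,2])/K[0,0],(uv[1]-K[1,2])/K[1,1]]);th=np.linalg.norm(a)
    d=np.r_[a/th*np.sin(th),np.cos(th)]; Rt=R.from_quat(quat).as_matrix()
    return np.array(pos)+Rt@H[:3,3],Rt@H[:3,:3]@d
E
python3 - <<'E'
from h import *
s=telemetry.state()
def wt(uv,tp):
    o1,d1=wray(uv,s['ee_pos'],s['orientation']);o2,d2=ray('top',tp)
    k=np.linalg.lstsq(np.c_[d1,-d2],o2-o1,rcond=None)[0];p,q=o1+k[0]*d1,o2+k[1]*d2;return ((p+q)/2).round(4),np.linalg.norm(p-q).round(4)
t=lambda u,v:(165+u/4.4-.4,120+v/4.4-.4)
print('flL',wt((356,223),t(100,250)),'flR',wt((179,226),t(302,235)),'tabend',wt((263,221),t(199,241)))
for uv,z in(((263,221),.153),((298,220),.153),((229,222),.153),((356,223),.118),((179,226),.118)):
    o,d=wray(uv,s['ee_pos'],s['orientation']);print(uv,(o+d*(z-o[2])/d[2]).round(4))
print('bin c',onz('top',(355,173),.14))
E
```

```text
flL (array([0.5981, 0.3276, 0.1118]), np.float64(0.0047)) flR (array([0.6133, 0.1663, 0.1087]), np.float64(0.0019)) tabend (array([0.6063, 0.2468, 0.1048]), np.float64(0.0072))
(263, 221) [0.585  0.2466 0.153 ]
(298, 220) [0.5823 0.273  0.153 ]
(229, 222) [0.5876 0.2206 0.153 ]
(356, 223) [0.5945 0.3278 0.118 ]
(179, 226) [0.6085 0.1691 0.118 ]
bin c [ 0.61023563 -0.25319298  0.14      ]
```

Call:
step_arm(moves=[1, -0.64, -0.66, 0, -0.1, 1, 0, 0, 0.9, 0, 1, 0, 0, 0.9, 0, 1, 0, 0, 0.9, 0, 1, 0, 0, 0.9, 0, 1, 0, 0, 0.9, 0, 1, 0, 0, 0.9, 0, 1, 0, 0, 0.26, 0, 1, 0, 0, 0, 0])

```text
time_s: 3.55
ee_pos: [0.5914, 0.2502, 0.1468]
orientation: [-0.042, 0.999, -0.0, -0.001]
contact_force: [-0.0, 0.6, -0.1]
gripper_width: 1.0
grip_force: 0.0
```

```bash
python3 - <<'E'
from h import *
a=snap('wrist','w2.png');b=snap('side','s2.png')
cv2.imwrite('pics/c2.png',np.hstack([cv2.resize(i[:,:,::-1],(400,400),interpolation=cv2.INTER_CUBIC) for i in(a[180:420,160:400],b[120:220,210:310])]))
E
```

```text
(no output)
```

View pics/c2.png

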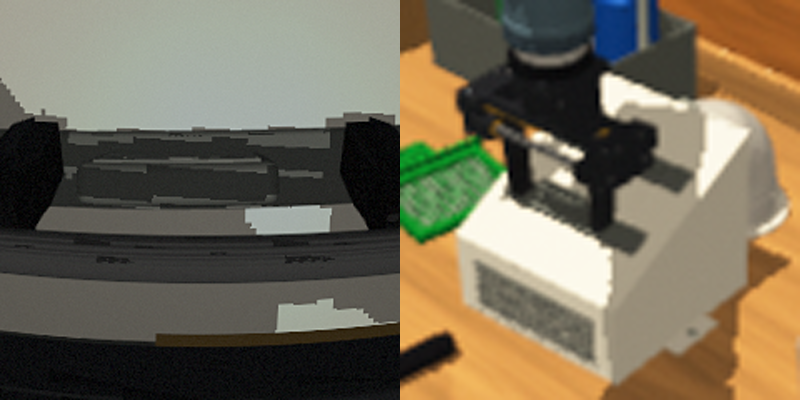

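The tab sits between the fingers (crop x 80–278, fingers 62 and 340), about 6 mm off-centre towards -y. I correct this and close.

Call:
step_arm(moves=[1, -0.16, -0.28, 0, 0, 1, 0, 0, 0, 0, 1, 0, 0, 0, 0, 0, 0, 0, 0, 0, 0, 0, 0, 0, 0, 0, 0, 0, 0, 0, 0, 0, 0, 0, 0, 0, 0, 0, 0, 0])

```text
time_s: 4.45
ee_pos: [0.5962, 0.2441, 0.1475]
orientation: [-0.041, 0.999, 0.0, -0.0]
contact_force: [-0.7, 0.1, 0.1]
gripper_width: 0.608
grip_force: 30.0
```

Call:
step_arm(moves=[0, 0.19, 0, -0.41, 0, 0, 0.19, 0, -0.41, 0, 0, 0.19, 0, -0.41, 0, 0, 0.19, 0, -0.41, 0])

```text
time_s: 4.85
ee_pos: [0.5806, 0.2427, 0.1812]
orientation: [-0.041, 0.999, 0.0, -0.0]
contact_force: [0.9, 0.1, -1.7]
gripper_width: 0.604
grip_force: 30.0
```

Call:
step_arm(moves=[0, 0.19, 0, -0.41, 0, 0, 0.19, 0, -0.41, 0, 0, 0.19, 0, -0.41, 0, 0, 0.19, 0, -0.41, 0, 0, 0.19, 0, -0.41, 0, 0, 0.19, 0, -0.41, 0, 0, 0.19, 0, -0.41, 0, 0, 0.19, 0, -0.41, 0, 0, 0.19, 0, -0.41, 0, 0, 0.19, 0, -0.41, 0, 0, 0.19, 0, -0.41, 0, 0, 0, 0, 0, 0])

```text
time_s: 6.05
ee_pos: [0.5396, 0.2397, 0.272]
orientation: [-0.041, 0.999, 0.0, 0.001]
contact_force: [0.5, -0.3, -0.7]
gripper_width: 0.609
grip_force: 30.0
```

```bash
python3 - <<'E'
from h import *
a=snap('wrist','w3.png');b=snap('side','s3.png')
print(telemetry.state()['ee_pos'])
cv2.imwrite('pics/c3.png',np.hstack([cv2.resize(i[:,:,::-1],(400,400),interpolation=cv2.INTER_CUBIC) for i in(a[20:420,80:480],b[80:220,190:330])]))
E
```

```text
[0.53948355 0.23931704 0.27065163]
```

View pics/c3.png

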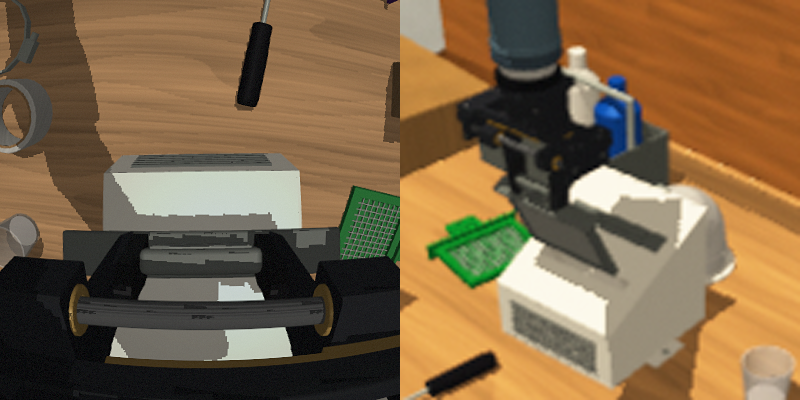

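The screen is out of the slot, still leaning 25° (side crop, foot at about (612,270) clear of the box). The moves can only spin the tool about vertical. I will therefore turn the screen by resting its foot edge on the sloping top and letting the tab pivot between the pads.

Call:
step_arm(moves=[0, 0.28, 0, 0.58, 0, 0, 0.28, 0, 0.58, 0, 0, 0.28, 0, 0.58, 0, 0, 0.28, 0, 0.58, 0, 0, 0, 0, 0.1, 0, 0, 0, 0, 0.1, 0, 0, 0, 0, 0, 0])

```text
time_s: 6.85
ee_pos: [0.5151, 0.2371, 0.2223]
orientation: [-0.041, 0.999, -0.001, -0.002]
contact_force: [-13.8, -6.2, 30.6]
gripper_width: 0.609
grip_force: 30.0
```

Call:
step_arm(moves=[0, 0, 0, -0.05, 0, 0, 0.26, 0, 0.13, 0, 0, 0.26, 0, 0.13, 0, 0, 0.25, 0, 0.15, 0, 0, 0.25, 0, 0.15, 0])

```text
time_s: 7.35
ee_pos: [0.4963, 0.2356, 0.2105]
orientation: [-0.041, 0.999, -0.0, 0.0]
contact_force: [-3.5, -3.5, 9.3]
gripper_width: 0.606
grip_force: 35.2
```

Call:
step_arm(moves=[0, 0.24, 0, 0.17, 0, 0, 0.24, 0, 0.17, 0, 0, 0, 0, 0, 0])

```text
time_s: 7.65
ee_pos: [0.4862, 0.2349, 0.2029]
orientation: [-0.041, 0.999, -0.0, -0.0]
contact_force: [-3.5, -2.0, 7.5]
gripper_width: 0.609
grip_force: 35.7
```

```bash
python3 - <<'E'
from h import *
a=snap('wrist','w4.png');b=snap('side','s4.png')
cv2.imwrite('pics/c4.png',np.hstack([cv2.resize(i[:,:,::-1],(400,400),interpolation=cv2.INTER_CUBIC) for i in(a[20:420,80:480],b[80:220,190:330])]))
E
```

```text
(no output)
```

View pics/c4.png

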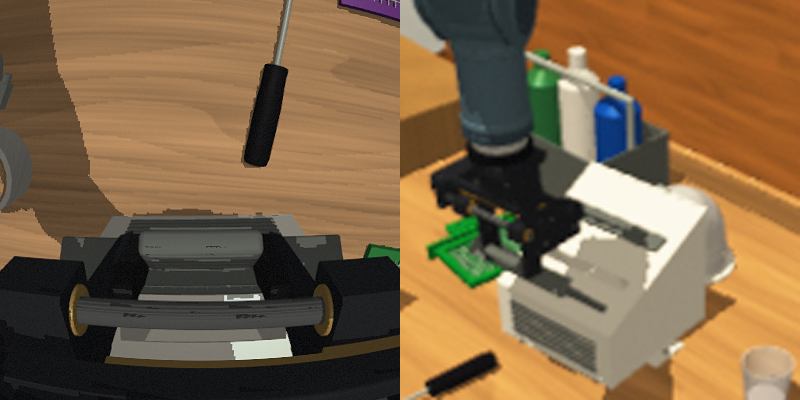

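The wrist view shows the tab's broad face coming up at crop (200,247), and the force is small, so the pivoting works. I continue the arc.

Call:
step_arm(moves=[0, 0.45, 0, 0.38, 0, 0, 0.41, 0, 0.42, 0, 0, 0.38, 0, 0.46, 0, 0, 0.34, 0, 0.49, 0])

```text
time_s: 8.15
ee_pos: [0.4553, 0.2326, 0.1674]
orientation: [-0.041, 0.999, 0.0, 0.0]
contact_force: [-1.7, 0.5, 1.5]
gripper_width: 0.606
grip_force: 30.3
```

Call:
step_arm(moves=[0, 0.3, 0, 0.51, 0, 0, 0.25, 0, 0.54, 0, 0, 0.2, 0, 0.56, 0, 0, 0.15, 0, 0.57, 0, 0, 0.1, 0, 0.57, 0, 0, 0, 0, 0, 0])

```text
time_s: 8.75
ee_pos: [0.4345, 0.2303, 0.1114]
orientation: [-0.041, 0.999, -0.001, -0.002]
contact_force: [-2.0, -0.1, 0.9]
gripper_width: 0.607
grip_force: 30.0
```

```bash
python3 - <<'E'
from h import *
a=snap('wrist','w5.png');b=snap('side','s5.png')
cv2.imwrite('pics/c5.png',np.hstack([cv2.resize(i[:,:,::-1],(400,400),interpolation=cv2.INTER_CUBIC) for i in(a[20:420,80:480],b[100:220,190:310])]))
E
```

```text
(no output)
```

View pics/c5.png

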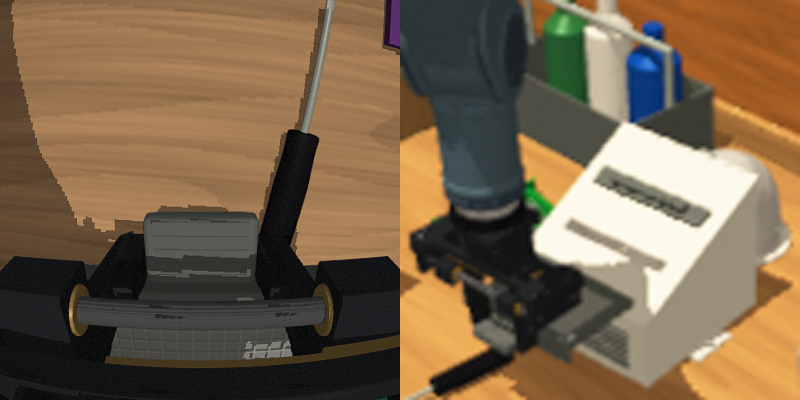

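The screen lies nearly level (side crop: flange at (540,330), foot on the slope at (625,300)), with its mesh up. By geometry about 3° is left, so I press a little further and then lift off.

Call:
step_arm(moves=[0, 0.05, 0, 0.2, 0, 0, 0, 0, 0.2, 0, 0, 0, 0, 0, 0])

```text
time_s: 9.15
ee_pos: [0.4351, 0.2308, 0.105]
orientation: [-0.041, 0.999, 0.0, 0.0]
contact_force: [-0.8, -0.2, 1.0]
gripper_width: 0.608
grip_force: 30.0
```

Call:
step_arm(moves=[0, 0.2, 0, -0.6, 0, 0, 0.2, 0, -0.8, 0, 0, 0, 0, -1, 0, 0, 0, 0, -1, 0, 0, 0, 0, -1, 0, 0, 0, 0, -1, 0, 0, 0, 0, -1, 0, 0, 0, 0, -1, 0, 0, 0, 0, -1, 0, 0, 0, 0, -1, 0, 0, 0, 0, 0, 0, 0, 0, 0, 0, 0])

```text
time_s: 10.35
ee_pos: [0.4265, 0.23, 0.2932]
orientation: [-0.041, 0.999, 0.0, 0.0]
contact_force: [1.0, -1.1, -2.5]
gripper_width: 0.61
grip_force: 30.0
```

```bash
python3 - <<'E'
from h import *
s=telemetry.state();print(s['ee_pos'],s['contact_force'],s['ft_torque'])
a=snap('top','t6.png');b=snap('side','s6.png')
c=s['ee_pos']; 
for n in('top','side'): print(n,[proj(n,c+np.array([d,0.0,-.003])).round() for d in(0,.135)])
cv2.imwrite('pics/c6.png',np.hstack([cv2.resize(i[:,:,::-1],(400,400),interpolation=cv2.INTER_CUBIC) for i in(a[155:255,155:255],b[65:165,185:285])]))
E
```

```text
[0.42648087 0.22997095 0.29321288] [ 1.03171409 -1.13423571 -2.45203284] [ 0.04037178  0.07223287 -0.02089077]
top [array([205., 217.]), array([207., 174.])]
side [array([212., 152.]), array([244., 137.])]
```

View pics/c6.png

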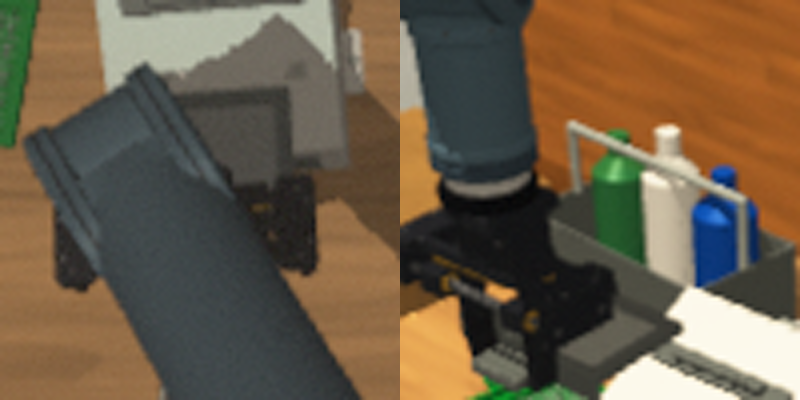

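```bash
python3 - <<'E'
from h import *
c=np.array([.4265,.23,.2902]);a=np.radians(4.7);X=np.array([np.cos(a),np.sin(a),0]);Y=np.array([-np.sin(a),np.cos(a),0])
p,e=tri((226.6,177.6),(255.2,145.9));print(p,e,'rel along,across,z',(p-c)@X,(p-c)@Y,(p-c)[2])
for ph in(-10,0,10):
  q=c+.135*(np.cos(np.radians(ph))*X-np.sin(np.radians(ph))*np.array([0,0,1]))-.071*Y+[0,0,.005]
  print(ph,proj('top',q),proj('side',q))
# bin rim: extreme points
for n,roi in(('top',(322,140,388,206)),('side',(330,205,405,285))):
    im=cv2.imread(f'pics/{n}0.png');x0,y0,x1,y1=roi;h=cv2.cvtColor(im[y0:y1,x0:x1],cv2.COLOR_BGR2HSV)
    m=((h[...,1]<80)).astype(np.uint8);cs=cv2.findContours(m,cv2.RETR_EXTERNAL,cv2.CHAIN_APPROX_NONE)[0];c=cv2.convexHull(max(cs,key=cv2.contourArea))
    print(n,np.array(cv2.fitEllipse(c)[0])+[x0,y0],cv2.fitEllipse(c)[1],np.array(cv2.boundingRect(c))+[x0,y0,0,0])
def rim(n,cc): return np.array([proj(n,[cc[0]+.086*np.cos(t),cc[1]+.086*np.sin(t),.14]) for t in np.linspace(0,6.28,60)])
for n in('top','side'):
    r=rim(n,(.61,-.253));print(n,r.min(0),r.max(0))
E
```

```text
[0.55478345 0.16887794 0.282917  ] 0.0032350829606998463 rel along,across,z 0.12284382968325298 -0.07142788354639391 -0.007283002994751209
-10 [225.38261933 171.06433173] [256.17701163 135.07703174]
0 [226.15960929 172.39745916] [256.9385261  141.22333863]
10 [226.97963359 174.95368379] [256.85090073 147.7042651 ]
top [354.00834656 172.67480469] (49.87171173095703, 53.3527717590332) [330 147  51  52]
side [365.89580536 243.0276947 ] (62.21961975097656, 67.04818725585938) [340 211  58  67]
top [329.83978736 148.97937648] [380.08091773 197.63188153]
side [336.85621872 211.67695344] [394.83327059 250.32508994]
```

Call:
step_arm(moves=[0, 0, -0.4, 0, 0, 0, 0, -0.6, 0, 0, 0, -0.12, -0.9, 0, 0, 0, -0.12, -0.9, 0, 0, 0, -0.12, -0.9, 0, 0, 0, -0.12, -0.9, 0, 0, 0, -0.12, -0.9, 0, 0, 0, -0.12, -0.9, 0, 0, 0, -0.12, -0.9, 0, 0, 0, -0.12, -0.9, 0, 0, 0, -0.12, -0.9, 0, 0, 0, -0.12, -0.9, 0, 0, 0, -0.12, -0.9, 0, 0, 0, -0.12, -0.9, 0, 0, 0, -0.12, -0.9, 0, 0])

```text
time_s: 11.95
ee_pos: [0.4781, -0.0225, 0.2927]
orientation: [-0.04, 0.999, -0.0, -0.0]
contact_force: [-0.3, 1.0, -1.2]
gripper_width: 0.609
grip_force: 30.0
```

Call:
step_arm(moves=[0, -0.12, -0.9, 0, 0, 0, -0.12, -0.9, 0, 0, 0, -0.12, -0.9, 0, 0, 0, -0.12, -0.9, 0, 0, 0, -0.12, -0.9, 0, 0, 0, -0.12, -0.9, 0, 0, 0, -0.12, -0.9, 0, 0, 0, -0.12, -0.9, 0, 0, 0, -0.12, -0.9, 0, 0, 0, -0.12, -0.9, 0, 0, 0, -0.2, -0.9, 0, 0, 0, -0.1, -0.9, 0, 0, 0, 0, -0.6, 0, 0, 0, 0, -0.4, 0, 0, 0, 0, -0.4, 0, 0, 0, 0, 0, 0, 0, 0, 0, 0, 0, 0])

```text
time_s: 13.65
ee_pos: [0.5285, -0.2608, 0.2931]
orientation: [-0.041, 0.999, 0.0, -0.0]
contact_force: [-0.2, 0.4, -1.3]
gripper_width: 0.608
grip_force: 30.0
```

```bash
python3 - <<'E'
from h import *
s=telemetry.state();print(s['ee_pos'],s['orientation'],s['contact_force'],s['ft_torque'])
a=snap('top','t7.png');b=snap('side','s7.png')
c=s['ee_pos']
for n in('top','side'): print(n,[proj(n,c+np.array([d,0.0,-.003])).round() for d in(0,.135)])
cv2.imwrite('pics/c7.png',np.hstack([cv2.resize(i[:,:,::-1],(400,400),interpolation=cv2.INTER_CUBIC) for i in(a[130:230,305:405],b[160:260,310:410])]))
E
```

```text
[ 0.52847261 -0.26076123  0.29309468] [-4.10151015e-02  9.99158496e-01  2.48832902e-04 -1.27652250e-05] [-0.1781217   0.35937511 -1.32271494] [-0.01860171  0.06173859 -0.01922242]
top [array([366., 186.]), array([365., 144.])]
side [array([358., 204.]), array([386., 183.])]
```

View pics/c7.png

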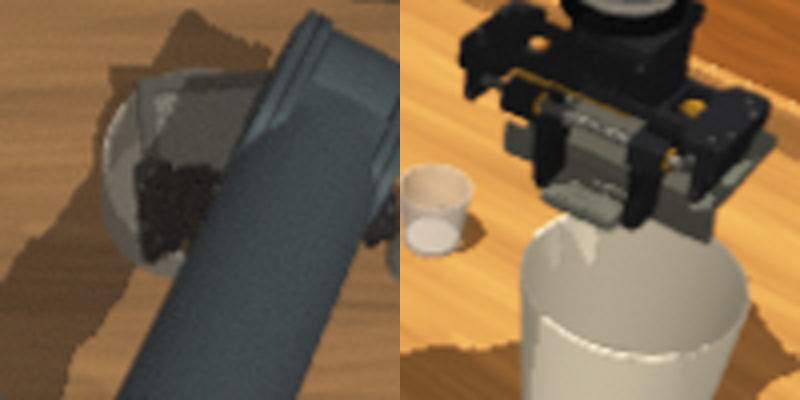

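```bash
python3 - <<'E'
from h import *
c=np.array([.5285,-.2608,.2901]);a=np.radians(4.7);X=np.array([np.cos(a),np.sin(a),0]);Y=np.array([-np.sin(a),np.cos(a),0])
s=lambda u,v:('side',(310+(u-400)/4-.4,160+v/4-.4)); t=lambda u,v:('top',(305+u/4-.4,130+v/4-.4))
def pl(nv,lat):
    o,d=ray(*nv);k=(lat-(o-c)@Y)/(d@Y);p=o+k*d-c;return (p@X).round(4),p[2].round(4)
for nm,nv,l in(('foot up',s(777,135),-.071),('foot lo',s(773,151),-.071),('flange lo',s(712,242),-.08),('tab near-left-top',s(542,190),.027),('tab right top',s(618,217),-.027),('tab right bot',s(612,228),-.027)): print(nm,pl(nv,l))
for z in(.005,-.005,-.012): 
    p=onz(*t(137,85),c[2]+z)-c;print('top foot left z',z,(p@X).round(4),(p@Y).round(4))
E
```

```text
foot up (np.float64(0.1258), np.float64(-0.0037))
foot lo (np.float64(0.1257), np.float64(-0.0175))
flange lo (np.float64(0.0225), np.float64(-0.0265))
tab near-left-top (np.float64(-0.017), np.float64(-0.0127))
tab right top (np.float64(-0.0107), np.float64(-0.0117))
tab right bot (np.float64(-0.017), np.float64(-0.0169))
top foot left z 0.005 0.1176 0.0728
top foot left z -0.005 0.1206 0.0712
top foot left z -0.012 0.1228 0.0701
```

```bash
python3 - <<'E'
from h import *
b=cv2.imread('pics/s7.png')[175:235,340:415]
cv2.imwrite('pics/c8.png',cv2.resize(b,(750,600),interpolation=cv2.INTER_CUBIC))
E
```

```text
(no output)
```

View pics/c8.png

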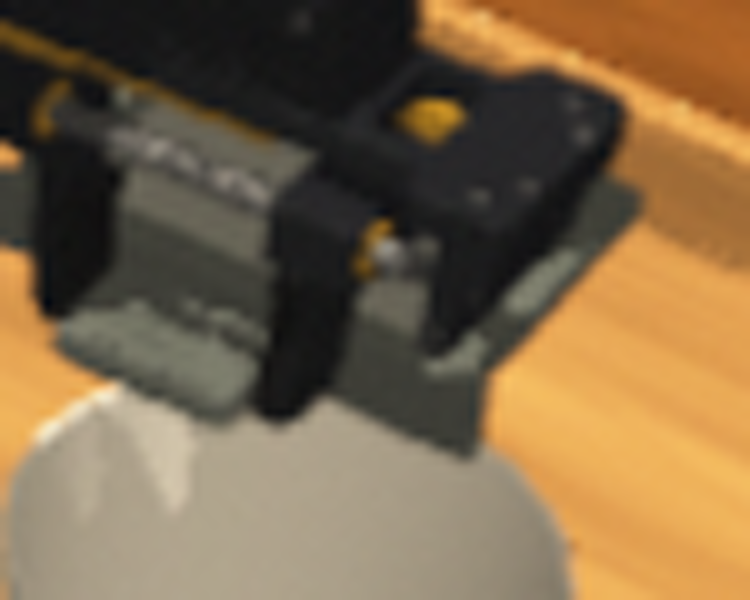

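Side crop: foot corner at (640,195), flange end from (488,372) to (478,460), tab end face from (255,385) to (225,425). The screen looks level, held in the lower part of the pads. I check the tilt numerically.

```bash
python3 - <<'E'
from h import *
c=np.array([.5285,-.2608,.2901]);a=np.radians(4.7);X=np.array([np.cos(a),np.sin(a),0]);Y=np.array([-np.sin(a),np.cos(a),0])
s=lambda u,v:('side',(340+u/10-.45,175+v/10-.45))
def pl(nv,lat):
    o,d=ray(*nv);k=(lat-(o-c)@Y)/(d@Y);p=o+k*d-c;return (p@X).round(4),p[2].round(4)
for nm,nv,l in(('foot up',s(642,196),-.071),('foot lo',s(636,218),-.071),('blade lo mid',s(560,296),-.071),('blade lo near flange',s(500,360),-.071),('fl lo',s(478,460),-.08),('tabR up',s(250,382),-.027),('tabR lo',s(222,428),-.027),('tabL up',s(90,310),.027),('tabL lo',s(56,345),.027)): print(nm,pl(nv,l))
E
```

```text
foot up (np.float64(0.1266), np.float64(-0.007))
foot lo (np.float64(0.1261), np.float64(-0.0143))
blade lo mid (np.float64(0.0803), np.float64(-0.0135))
blade lo near flange (np.float64(0.0461), np.float64(-0.014))
fl lo (np.float64(0.0214), np.float64(-0.0274))
tabR up (np.float64(-0.0091), np.float64(-0.009))
tabR lo (np.float64(-0.0214), np.float64(-0.0166))
tabL up (np.float64(0.0015), np.float64(-0.0189))
tabL lo (np.float64(-0.0153), np.float64(-0.0205))
```

Call:
step_arm(moves=[0, -0.12, -0.02, 0.4, 0, 0, -0.23, -0.03, 0.8, 0, 0, -0.21, -0.03, 0.8, 0, 0, -0.12, -0.03, 0.4, 0, 0, 0, 0, 0, 0, 0, 0, 0, 0, 0])

```text
time_s: 14.35
ee_pos: [0.5422, -0.2624, 0.2449]
orientation: [-0.041, 0.999, 0.0, -0.0]
contact_force: [0.1, -0.3, -2.7]
gripper_width: 0.606
grip_force: 30.0
```

The blade's lower edge reads -14.3, -13.5 and -14.0 mm along its length, so it is level within about 1°. The mesh is now at about (0.613, -0.257, 0.232), 92 mm over the bin mouth. I make one last numeric check that it holds still, then hand in.

```bash
python3 - <<'E'
from h import *
a=imaging.snapshot('side').astype(int)
for _ in range(12): b=imaging.snapshot('side').astype(int)
s=telemetry.state();d=np.abs(a-b).max(2)[175:260,335:415]
print('changed px',(d>40).sum(),s['ee_pos'],s['grip_force'],s['contact_force'],s['time_s'])
if (d>40).sum()<25: print(manip.sign_off())
E
```

```text
changed px 6 [ 0.54220786 -0.26230794  0.24514423] 29.999491274356842 [ 0.35973457 -0.67378365 -1.69356561] 15.0
the job is handed in; nothing more can be done
None
```

I handed the job in at 15.0 s with the lint screen held mesh-up, level to about 1° and centred by measurement about 92 mm over the bin mouth; I viewed 11 pictures, one over the limit of 10.

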